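# Set out four post stubs on their marked foot plates for tacking

## Robot

A 6-joint arm with a two-finger parallel gripper is mounted at the origin on the work surface. World frame = base frame: x ahead of the robot, y to its left, z up, the work surface at z = 0. Lengths are in m, angles in degrees, forces in N, time in s.
With the tool pointing down it reaches from about 0.325 to 0.9 m from the base axis. Payload 3.5 kg.
Tool frame: the origin (TCP) lies at the very end of the fingers, on their centre line; the grasp point (between the pads) lies 19 mm behind it (bot.grip_point_offset is the distance from the TCP to the grasp point, in m); z points along the fingers, y is the line along which they close (so a half turn about z gives the same grasp; the last joint's range is limited). The gripper opens to 85 mm and grips with 20 to 120 N. Pads are 22 mm wide; open, the fingers measure 114 mm over their backs; the gripper's body (76 mm by 85 mm) begins 54 mm behind the grasp point. The pads swing forward as they close: fully open they stand 13 mm farther back than shut.
Start: joints at [-75.539, 15.837, -1.513, 72.651, 0, 84.076], TCP at [0.218, -0.586, 0.204] pointing down, gripper open.
Joint ranges: [-178.77, 178.77], [-48.84, 107.48], [-61.69, 71.31], [-111.58, 123.2], [-90, 87.43], [-180, 180]. Speed limits (degrees/s): [147.25, 147.25, 180, 180, 180, 180].

## Interface

Orientations are given as [roll, pitch, yaw] about the fixed x, y, z axes, in that order (R = Rz(yaw) Ry(pitch) Rx(roll)).
In Python, from cell import bot gives the robot as it stands.
- The arm moves only by the tool carry_out, never from a script. Its argument "increments" is a list of rows, each a list of 7 numbers: the shift along the tool's x, y, z in m, then the turn, a rotation vector about the tool's x, y, z in degrees, then the closure, from 0 (fully open) to 1 (shut). A call has 1 to 12 rows; each row shifts and turns the commanded pose from where the row before left it, along the tool's axes as they then stand; what a row does not reach is not made up. A row lasts 1/8 s, in which the tool goes at most 62.5 mm and 10.7 degrees, less where a joint would pass 70% of its speed; a pose out of reach is approached as far as the arm can. A call with a gripper value outside its range is refused whole. The fingers move at their own pace and stop on an object; "force" is the grip in N (left out, the last holds). Time passes only in rows, so rows that do not move let the fingers close. It gives the time, the measured TCP pose, the force, the opening and the grip force at its end, in the units of the state.
- bot.get_state(): the state, without advancing time (a new reading comes with each control period).
- bot.snapshot(name): name is "side" or "top" or "wrist"; returns the picture (480x640x3 uint8, red, green, blue); there is no depth.
- bot.calibration(name): a dict with "fov_y" (degrees; the focal length in pixels is half the picture's height over the tangent of half this angle, whatever the lens; pixels are square), "cx", "cy" (the principal point, pixels), "world_to_cam" (4x4, takes a point from world to camera coordinates); the wrist camera has in their place "T_tool_cam" (4x4, takes a point from camera to tool coordinates, whose origin is the TCP and whose axes are the flange's). Camera axes: x right, y down, z forward; pixel columns grow to the right and rows downward; lengths in m; the calibration is good to about 2 mm. A picture is of the moment at which its call begins: read the wrist's pose just before it. calibration takes no time and is no camera call.
- bot.job_done(): hands the job in; it is judged then, once.
Trained networks look in the newest picture that a camera, given by its name, has taken for a name from the list of things; names that differ only in an ending like _2 or _b are one class to them, and where a whole thing is asked for, a point or a joint stands for the part that bears it (a point fixed in the world has none). Each returns a list of dicts, best first, with "p" (0 to 1); they miss things now and then, are a little off and sometimes report something else, mostly with a low value. They report only what shows in the picture. A call takes as long as a camera call.
- bot.find_in(query, camera): "location" ([x, y, z] in m, in world coordinates, good to about 4 mm: the middle of the surface that is visible of it).
- bot.trace(query, camera): "pixels" (480x640 bool, what is visible of it).
The state is a dict: "time_s": time; "qpos": joint angles; "joint_velocities": joint speeds; "joint_torque": joint torques, N m; "tcp_pos": TCP position; "tool_rot": TCP orientation; "wrist_force": force on the tool from outside, world axes, zero at the start; "wrist_torque": the same for the moment, N m; "width": finger opening in m; "gripper_force": force on a finger pad.
Only numpy, scipy, OpenCV 4.12 (cv2) and the standard library are available. Lean on these libraries where they do the work, as an engineer would, in place of code of your own. Each camera call takes 0.05 s, during which the arm holds its last target. There are 200 camera calls.

## Task

Set out the post feet for the welder: stand each of the four short pieces of steel section upright on the foot plate that carries the white outline of its shape, centred on that outline and turned to match it (the channel with its open side the way the outline shows). Put the pieces down gently, without dropping them, and leave the tin and the hammer where they are.

Things in the scene. Friction and masses are not known exactly. Their poses are not given: they have to be found in the camera images.
- square_tube: Piece of square steel tube standing on end: 50 x 50 mm outside, 4 mm wall, 80 mm tall, open at both ends, about 0.45 kg. Origin: centre of its foot; x and y square to its faces, z up along the tube.
- flat_tube: Piece of flat rectangular steel tube standing on end: 60 mm (along its x) by 30 mm (along its y) outside, 4 mm wall, 80 mm tall, about 0.4 kg. Origin: centre of its foot; z up along the tube.
- round_pipe: Piece of round steel pipe standing on end: 60 mm outside diameter, 4 mm wall, 80 mm tall, about 0.4 kg. Origin: centre of its foot; z up along the pipe.
- channel: Piece of U-shaped steel channel standing on end, 80 mm tall, about 0.45 kg: a 5 mm thick web 50 mm wide (along its y) and two 7 mm thick flanges 38 mm deep (along its x), whose outer faces are 50 mm apart. Origin: at the foot, in the middle of the BACK face of the web; x points from the web's back towards the open side (the flanges reach from x = 0 to 38 mm, so the middle of the section is 19 mm along x), z up.
- plate_square: Dark steel foot plate, 100 x 100 x 8 mm, a bolt hole near each corner, held fast flat on the table, bearing a white line: the full-size outline of the square tube (50 x 50 mm). Origin: centre of the underside, below the middle of the outline (the top is at z = 8 mm); z up, x and y along the outline's sides (any quarter turn of the tube matches).
- plate_flat: Dark steel foot plate, 100 x 100 x 8 mm, a bolt hole near each corner, held fast flat on the table, bearing a white line: the full-size outline of the flat tube (60 x 30 mm). Origin: centre of the underside, below the middle of the outline (the top is at z = 8 mm); z up, x along the outline's long side (either way round matches).
- plate_round: Dark steel foot plate, 100 x 100 x 8 mm, a bolt hole near each corner, held fast flat on the table, bearing a white line: the full-size outline of the round pipe (60 mm diameter). Origin: centre of the underside, below the middle of the outline (the top is at z = 8 mm); z up (the pipe's own turn does not matter).
- plate_channel: Dark steel foot plate, 100 x 100 x 8 mm, a bolt hole near each corner, held fast flat on the table, bearing a white line: the full-size outline of the channel (a U of 50 x 38 mm). Origin: centre of the underside, below the middle of the outline (the top is at z = 8 mm); z up, x towards the open side of the U (web's back drawn at x = -19 mm, flange ends at +19 mm).
- tin: Bystander: closed blue tin with a black cap, 68 mm in diameter, 75 mm tall, right of the work. Origin: centre of its underside. Leave alone.
- hammer: Bystander: hammer, 280 mm long, lying left of the work along its x. Leave alone.

How it is judged:
By the outcome, as a careful person would: the job done as asked, in the order asked, and still so for the second after the job is handed in, with the robot touching nothing.
It also fails if it takes over 96 s, if anything falls off the work surface, if the arm or the gripper's body presses on something with over 40 N, if the wrist force passes 120 N, or if a joint passes its speed limit or range.

## Working session

There is one attempt and no reset: what is moved stays moved. The work goes in short steps, Python scripts to look and compute and a tool call to move; the robot and the scene stay as the last step left them, time stands still between calls to the robot, and variables do not carry over. Pictures are saved under pics/ and viewed, at most 15 in all, crops included, and the job is handed in when it is done.

Besides the shell and the picture viewer there is one more tool, called after "Call:" as name(argument=value, ...), one argument or row to a line, values as JSON. carry_out: Moves the arm, as the interface text tells. Its arguments: {"type":"object","properties":{"increments":{"type":"array","items":{"type":"array","items":{"type":"number"}}},"force":{"type":"number"}},"required":["increments"]}

```bash
mkdir -p pics; ls; python3 - <<'E'
from cell import bot
import cv2,numpy as np
s=bot.get_state();print(s['time_s'],s['tcp_pos'],s['tool_rot'],s['width'])
for n in['top','side']:
    cv2.imwrite(f'pics/{n}0.png',bot.snapshot(n)[:,:,::-1])
    c=bot.calibration(n);print(n,c)
print(bot.calibration('wrist'))
for q in['square_tube','flat_tube','round_pipe','channel','plate_square','plate_flat','plate_round','plate_channel','tin','hammer']:
    r=bot.find_in(q,'top');print(q,[(np.round(d['location'],3).tolist(),round(d['p'],2)) for d in r[:3]])
E
```

```text
pics
0.0 [ 0.21749628 -0.58503735  0.20254392] [-1.79873579e+02 -1.32614386e-02  2.03840611e+01] 0.0856647683704245
top {'fov_y': 57.18925105353151, 'cx': 321.2019675085482, 'cy': 234.86658807729626, 'world_to_cam': array([[ 0.01950342, -0.99976484,  0.00948063,  0.01037317],
       [-0.99688491, -0.02017028, -0.07624719,  0.54204032],
       [ 0.07642049, -0.00796401, -0.99704387,  1.29045965],
       [ 0.        ,  0.        ,  0.        ,  1.        ]])}
side {'fov_y': 51.26264528454999, 'cx': 314.4310667823858, 'cy': 238.53170202326535, 'world_to_cam': array([[ 0.98088894, -0.1934296 ,  0.02102093, -0.49698747],
       [-0.07736225, -0.48685923, -0.8700478 ,  0.0856879 ],
       [ 0.17852723,  0.85179404, -0.49251898,  1.5067727 ],
       [ 0.        ,  0.        ,  0.        ,  1.        ]])}
{'fov_y': 66.33039484156141, 'cx': 320.87570104668885, 'cy': 244.00198540710178, 'T_tool_cam': array([[-2.26492685e-05, -9.47649803e-01, -3.19311524e-01,
         8.21924270e-02],
       [ 9.99999738e-01,  2.09401573e-04, -6.92391616e-04,
         3.69412361e-04],
       [ 7.23009114e-04, -3.19311456e-01,  9.47649551e-01,
        -1.70001010e-01],
       [ 0.00000000e+00,  0.00000000e+00,  0.00000000e+00,
         1.00000000e+00]])}
square_tube [([0.658, -0.11, 0.056], 0.64), ([0.559, -0.341, 0.056], 0.52)]
flat_tube [([0.478, -0.09, 0.078], 0.49)]
round_pipe [([0.559, -0.345, 0.058], 0.71)]
channel [([0.404, 0.306, 0.064], 0.59), ([0.402, -0.296, 0.008], 0.34)]
plate_square [([0.675, 0.117, 0.008], 0.83)]
plate_flat [([0.563, 0.348, 0.005], 0.66)]
plate_round [([0.466, 0.114, 0.006], 0.87), ([0.561, -0.343, 0.06], 0.29)]
plate_channel [([0.402, -0.298, 0.009], 0.9), ([0.509, -0.537, 0.075], 0.67)]
tin [([0.512, -0.535, 0.074], 0.79), ([0.659, -0.107, 0.059], 0.16)]
hammer [([0.497, 0.588, 0.029], 0.66)]
```

View pics/top0.png

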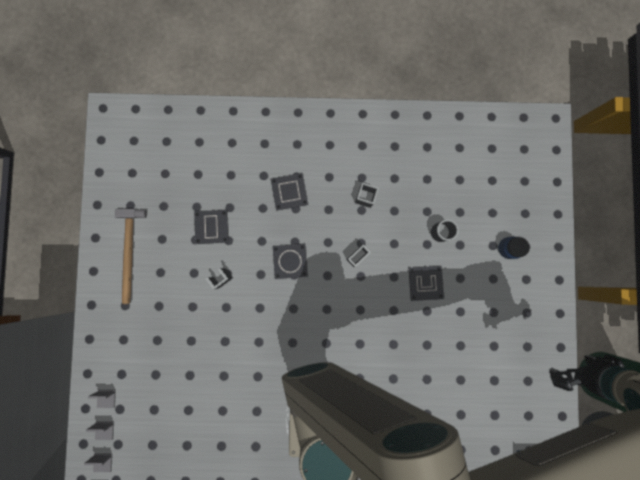

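View pics/side0.png

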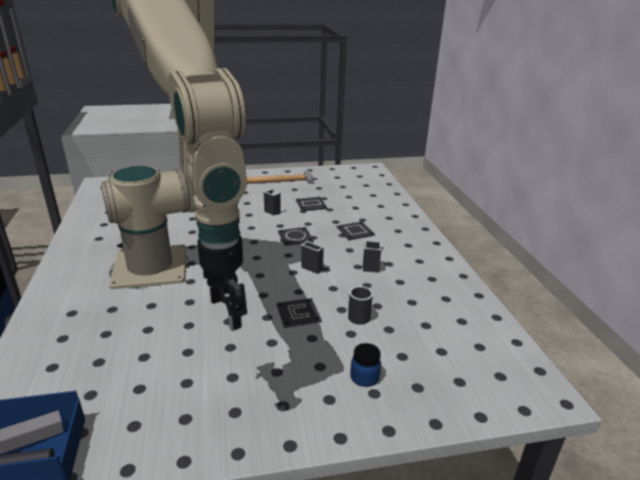

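The top view shows the pieces at pixels: square (366,193), flat (357,254), pipe (442,230), channel (219,275). The plates are at square (290,191), flat (211,226), round (290,261) and channel (426,283). The side view agrees: all four pieces stand upright. I'll start with the pipe.

Call:
carry_out(
  increments=[
    [0.045,-0.012,0,0,0,0,0],
    [0.045,-0.012,0,0,0,0,0],
    [0.045,-0.012,0,0,0,0,0],
    [0.045,-0.012,0,0,0,0,0],
    [0.045,-0.012,0,0,0,0,0],
    [0.045,-0.012,0,0,0,0,0],
    [0.045,-0.012,0,0,0,0,0],
    [0.045,-0.012,0,0,0,0,0],
    [0.044,-0.012,0,0,0,0,0],
    [0,0,0,0,0,0,0],
    [0,0,0,0,0,0,0],
  ],
)

```text
time_s: 1.98
tcp_pos: [0.5585, -0.344, 0.2036]
tool_rot: [-180.0, 0.0, 20.4]
wrist_force: [-0.1, -0.8, 0.4]
width: 0.0854
gripper_force: 0.0
```

```bash
cat > h.py <<'E'
import numpy as np,cv2
from cell import bot
from scipy.spatial.transform import Rotation as R
from scipy.optimize import minimize
H=.08
def box(x0,x1,y0,y1): return np.array([[x0,y0],[x1,y0],[x1,y1],[x0,y1]])
t=np.linspace(0,2*np.pi,48,endpoint=False)
circ=.03*np.c_[np.cos(t),np.sin(t)]
PIECE={'square_tube':[box(-.025,.025,-.025,.025)],'flat_tube':[box(-.03,.03,-.015,.015)],'round_pipe':[circ],
 'channel':[box(0,.005,-.025,.025),box(0,.038,-.025,-.018),box(0,.038,.018,.025)]}   # convex prisms
def pose():
    s=bot.get_state(); T=np.eye(4); T[:3,:3]=R.from_euler('xyz',s['tool_rot'],degrees=True).as_matrix(); T[:3,3]=s['tcp_pos']; return s,T
def look(name,cam='wrist'):
    s,T=pose(); im=bot.snapshot(cam); c=bot.calibration(cam)
    W=np.linalg.inv(T@c['T_tool_cam']) if cam=='wrist' else c['world_to_cam']
    f=240/np.tan(np.radians(c['fov_y']/2)); K=np.array([[f,0,c['cx']],[0,f,c['cy']],[0,0,1]])
    cv2.imwrite(f'pics/{name}.png',im[:,:,::-1]); return im,W,K,s,T
def proj(P,W,K):
    q=(W[:3,:3]@np.asarray(P,float).T+W[:3,3:]).T; q=q@K.T; return q[:,:2]/q[:,2:]
def unproj(px,z,W,K):
    px=np.atleast_2d(px); d=np.c_[px,np.ones(len(px))]@np.linalg.inv(K).T@W[:3,:3]; o=-W[:3,:3].T@W[:3,3]
    return (o+d*((z-o[2])/d[:,2])[:,None])[:,:2]
def place(poly,p):
    c,s=np.cos(p[2]),np.sin(p[2]); return poly@np.array([[c,s],[-s,c]])+p[:2]
def sil(name,p,z0,W,K):
    m=np.zeros((480,640),np.uint8)
    for poly in PIECE[name]:
        q=place(poly,p); P=np.r_[np.c_[q,0*q[:,0]+z0],np.c_[q,0*q[:,0]+z0+H]]
        h=cv2.convexHull(proj(P,W,K).astype(np.float32))
        cv2.fillConvexPoly(m,np.round(h*16).astype(np.int32),255,cv2.LINE_AA,4)
    return m/255.
def fit_piece(name,mask,guess,W,K,z0=0.,yaws=None):
    """x,y,yaw(deg) of a standing piece by silhouette IoU"""
    mk=cv2.GaussianBlur(mask.astype(np.float32),(0,0),1.)
    def cost(v):
        m=cv2.GaussianBlur(sil(name,[v[0]/1e3,v[1]/1e3,v[2]],z0,W,K).astype(np.float32),(0,0),1.); return ((m-mk)**2).sum()
    best=None
    if yaws is None: yaws={'square_tube':[0,30,60],'flat_tube':range(0,180,30),'round_pipe':[0],'channel':range(0,360,30)}[name]
    for y in yaws:
        g=np.array([guess[0]*1e3,guess[1]*1e3,np.radians(y)])
        r=minimize(cost,g,method='Nelder-Mead',options=dict(initial_simplex=g+np.array([[0,0,0],[8,0,0],[0,8,0],[0,0,.2]]),maxfev=150))
        if best is None or r.fun<best.fun: best=r
    v=best.x; return v[0]/1e3,v[1]/1e3,np.degrees(v[2]),best.fun/mask.sum()
def best_mask(q,cam='wrist'):
    r=bot.trace(q,cam); return (r[0]['pixels'],r[0]['p']) if r else (None,0)
def plate(im,mask,W,K):
    """white-line pixels inside the dark plate -> world points at z=8mm"""
    m=cv2.morphologyEx(mask.astype(np.uint8),cv2.MORPH_CLOSE,np.ones((9,9)))
    m=cv2.erode(m,np.ones((5,5))); g=im.min(2)
    thr,_=cv2.threshold(g[m>0].reshape(-1,1),0,255,cv2.THRESH_OTSU)
    w=((g>thr)&(m>0)).astype(np.uint8); n,l,st,_=cv2.connectedComponentsWithStats(w,connectivity=8)
    k=1+np.argmax(st[1:,4]); v,u=np.nonzero(l==k); P=unproj(np.c_[u,v].astype(float),.008,W,K)
    (cx,cy),(a,b),ang=cv2.minAreaRect((P*1e3).astype(np.float32))
    if a<b: a,b,ang=b,a,ang+90
    return P,(cx/1e3,cy/1e3),(a,b),ang,P.mean(0)      # ang = direction of the longer side
def togo(T,xyz,yaw):
    """turn about tool z, then shift in the tool axes after that turn"""
    cur=np.degrees(np.arctan2(T[1,0],T[0,0])); d=(yaw-cur+180)%360-180
    Rn=R.from_euler('xyz',[180,0,yaw],degrees=True).as_matrix()
    print('turn z',round(-d,1),'shift',np.round((Rn.T@(np.array(xyz)-T[:3,3]))*1e3,1),'mm')
E
python3 - <<'E'
from h import *
im,W,K,s,T=look('w1'); print(s['time_s'],s['tcp_pos'],s['tool_rot'])
m,p=best_mask('round_pipe'); print(p,m.sum(),fit_piece('round_pipe',m,(.559,-.345),W,K))
m,p=best_mask('plate_channel'); print(p, m is not None and plate(im,m,W,K)[1:])
E
```

```text
1.975 [ 0.55850271 -0.34396732  0.20359455] [-1.79998029e+02  3.85542799e-02  2.04022697e+01]
0.86 3504 (np.float64(0.5569643937331873), np.float64(-0.33969688060952463), np.float64(2.0585049643390905), np.float64(0.3407767657275614))
0.93 ((0.40333306884765624, -0.29625018310546875), (58.9544563293457, 46.90486526489258), 94.18438386917114, array([ 0.40349638, -0.29984205]))
```

View pics/w1.png

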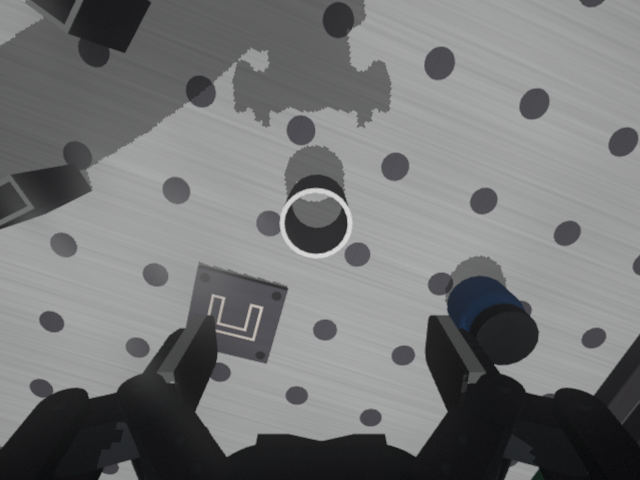

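The wrist view shows the pipe's rim at (316,223), the channel plate with its U at (237,315), and the tin at (490,320). The pipe mask is probably missing the see-through bore, so I'll fill it by convex hull.

```bash
cat >> h.py <<'E'
def solid(m,hull=True):
    n,l,st,_=cv2.connectedComponentsWithStats(m.astype(np.uint8)); k=1+np.argmax(st[1:,4]); o=np.zeros((480,640),np.uint8)
    cs,_=cv2.findContours((l==k).astype(np.uint8),cv2.RETR_EXTERNAL,cv2.CHAIN_APPROX_NONE); c=max(cs,key=cv2.contourArea)
    cv2.fillPoly(o,[cv2.convexHull(c) if hull else c],1); return o
E
python3 - <<'E'
from h import *
im,W,K,s,T=look('w1b')
m,p=best_mask('round_pipe'); x=fit_piece('round_pipe',solid(m),(.559,-.345),W,K); print(p,m.sum(),solid(m).sum(),np.round(x,4))
# rim ring check
g=im.min(2); r=(g>200).astype(np.uint8); n,l,st,_=cv2.connectedComponentsWithStats(r); 
for k in range(1,n):
    if st[k,4]>100 and abs(st[k,0]+st[k,2]/2-316)<15:
        v,u=np.nonzero(l==k); P=unproj(np.c_[u,v].astype(float),.08,W,K); print(st[k],P.mean(0),np.ptp(P,0))
togo(T,(x[0],x[1],.035),20.4)
E
```

```text
0.8 3319 4701 [ 0.5571 -0.3395 -5.592   0.0061]
[280 188  71  69 649] [ 0.55832886 -0.34043691] [0.05861017 0.058831  ]
turn z -0.1 shift [  1.1  -5.1 168.7] mm
```

Call:
carry_out(
  increments=[
    [0.001,-0.0045,0.03,0,0,0,0],
    [0,0,0.035,0,0,0,0],
    [0,0,0.04,0,0,0,0],
    [0,0,0.035,0,0,0,0],
    [0,0,0.02,0,0,0,0],
    [0,0,0.008,0,0,0,0],
    [0,0,0,0,0,0,0.6],
    [0,0,0,0,0,0,0.6],
    [0,0,0,0,0,0,0.6],
    [0,0,0,0,0,0,0.6],
  ],
  force=50,
)

```text
time_s: 3.48
tcp_pos: [0.5593, -0.3401, 0.0377]
tool_rot: [179.9, -0.1, 20.4]
wrist_force: [-0.6, 1.3, 5.5]
width: 0.0568
gripper_force: 54.4
```

Call:
carry_out(
  increments=[
    [0,0,-0.03,0,0,0,0.6],
    [0,0,-0.045,0,0,-10,0.6],
    [0,0,-0.045,0,0,-10,0.6],
    [0.02,-0.039,0,0,0,-10,0.6],
    [0.0215,-0.04,0,0,0,0,0.6],
    [0.0215,-0.04,0,0,0,0,0.6],
    [0.0215,-0.04,0,0,0,0,0.6],
    [0.0215,-0.04,0,0,0,0,0.6],
    [0.0215,-0.04,0,0,0,0,0.6],
    [0.0215,-0.04,0,0,0,0,0.6],
    [0.0215,-0.04,0,0,0,0,0.6],
    [0.0215,-0.04,0,0,0,0,0.6],
  ],
)

```text
time_s: 4.97
tcp_pos: [0.4101, 0.0411, 0.1553]
tool_rot: [-180.0, 0.0, 50.4]
wrist_force: [-0.0, 1.0, -2.8]
width: 0.0571
gripper_force: 55.4
```

```bash
python3 - <<'E'
from h import *
im,W,K,s,T=look('w2'); print(s['time_s'],s['tcp_pos'],s['tool_rot'],s['width'],s['gripper_force'])
m,p=best_mask('plate_round'); print(p,m.sum(),plate(im,m,W,K)[1:])
# held pipe: where is it in the tool frame
m,p=best_mask('round_pipe'); 
if m is not None:
    z=s['tcp_pos'][2]-.0377; x=fit_piece('round_pipe',solid(m),s['tcp_pos'][:2],W,K,z); print(p,m.sum(),np.round(x,4), T[:3,:3].T@(np.array([x[0],x[1],0])-T[:3,3]))
c=plate(im,best_mask('plate_round')[0],W,K)[1]
togo(T,(*c,.047),50.4)
E
```

```text
4.975 [0.41008049 0.04111088 0.15528858] [-1.79986002e+02  2.32858493e-03  5.03668184e+01] 0.057091829939777024 55.39223525673151
0.82 15916 ((0.4574969482421875, 0.1036823959350586), (87.95826721191406, 68.39329528808594), 67.97113037109375, array([0.45371259, 0.09994952]))
0.57 19084 [0.4087 0.04   4.3382 0.0096] [-0.00172921 -0.00033363  0.15528874]
turn z -0.0 shift [ 78.4  -3.3 108.3] mm
```

View pics/w2.png

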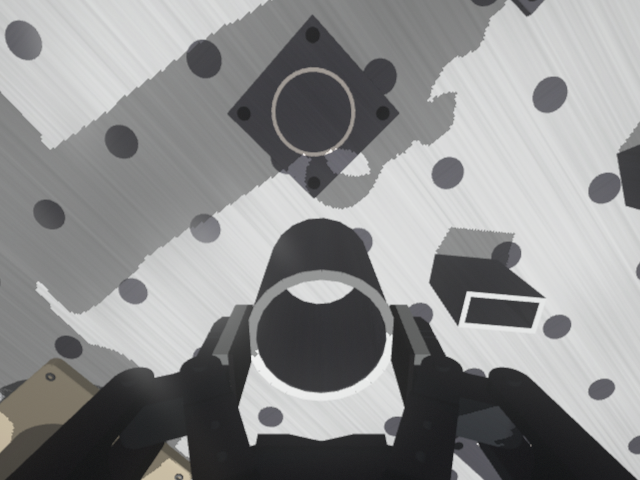

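The pipe is held squarely, with its rim at (321,335). The plate's ring is at (314,112), with a light patch crossing its lower edge that spoiled the threshold. I'll fit the line itself instead.

```bash
cat >> h.py <<'E'
U=np.array([[-.019,-.025],[.019,-.025],[.019,-.018],[-.014,-.018],[-.014,.018],[.019,.018],[.019,.025],[-.019,.025]])
LINE={'plate_square':box(-.025,.025,-.025,.025),'plate_flat':box(-.03,.03,-.015,.015),'plate_round':circ,'plate_channel':U}
def fit_line(name,im,guess,W,K,yaws,ins=0.0):
    """fit the white outline at z=8 mm: maximise top-hat brightness along the projected line"""
    g=cv2.morphologyEx(im.min(2),cv2.MORPH_TOPHAT,np.ones((9,9))).astype(np.float32)
    q=LINE[name]; n=np.roll(q,-1,0); S=np.concatenate([q+(n-q)*a for a in np.linspace(0,1,40,endpoint=False)])
    best=None
    for sg in (3.,1.):
        gb=cv2.GaussianBlur(g,(0,0),sg)
        def cost(v):
            P=place(S,[v[0]/1e3,v[1]/1e3,v[2]]); u=proj(np.c_[P,0*P[:,0]+.008],W,K).astype(np.float32)
            return -cv2.remap(gb,u[:,0].copy(),u[:,1].copy(),cv2.INTER_LINEAR).mean()
        st=[np.array([guess[0]*1e3,guess[1]*1e3,np.radians(y)]) for y in yaws] if best is None else [best.x]
        rs=[minimize(cost,v,method='Nelder-Mead',options=dict(initial_simplex=v+np.array([[0,0,0],[5,0,0],[0,5,0],[0,0,.1]]),maxfev=200)) for v in st]
        best=min(rs,key=lambda r:r.fun)
    v=best.x; return np.array([v[0]/1e3,v[1]/1e3,np.degrees(v[2]),-best.fun])
E
python3 - <<'E'
from h import *
im,W,K,s,T=look('w2b')
g=unproj([[314,112]],.008,W,K)[0]; c=fit_line('plate_round',im,g,W,K,[0]); print(g,c)
togo(T,(c[0],c[1],.047),50.4)
E
```

```text
[0.46268514 0.11199006] [ 0.46286204  0.11527448 -1.42662927 35.06099319]
turn z 0.1 shift [ 91.   -7.5 108.4] mm
```

```bash
python3 - <<'E'
from h import *
im,W,K,s,T=look('w2c')
g=im.min(2).astype(int); th=cv2.morphologyEx(im.min(2),cv2.MORPH_TOPHAT,np.ones((9,9)))
pts=[]
for a in np.radians(np.arange(0,360,4)):
    r=np.arange(30,55,.5); u=314+r*np.cos(a); v=112+r*np.sin(a)
    if 40<np.degrees(a)<140: continue
    x=th[np.round(v).astype(int),np.round(u).astype(int)].astype(float); x[x<x.max()*.5]=0
    if x.max()>30: k=(x*r).sum()/x.sum(); pts.append((314+k*np.cos(a),112+k*np.sin(a)))
P=unproj(pts,.008,W,K); A=np.c_[2*P,np.ones(len(P))]; sol=np.linalg.lstsq(A,(P**2).sum(1),rcond=None)[0]
r=np.sqrt(sol[2]+sol[0]**2+sol[1]**2); d=np.hypot(*(P-sol[:2]).T)-r; print(len(P),sol[:2],r,d.std())
togo(T,(*sol[:2],.047),50.4)
E
```

```text
66 [0.461098   0.11275943] 0.03245609602451652 0.00014718110906703478
turn z 0.0 shift [ 88.   -8.1 108.6] mm
```

```bash
python3 - <<'E'
from h import *
im,W,K,s,T=look('w2d')
P=unproj([[228,113],[399,113],[313,14],[314,199]],.008,W,K); print(np.linalg.norm(P[0]-P[1]),np.linalg.norm(P[2]-P[3]),P[:2].mean(0),P[2:].mean(0),P.mean(0))
E
```

```text
0.13933254999054345 0.14130356851770007 [0.4631672  0.11060201] [0.46295505 0.11031219] [0.46306112 0.1104571 ]
```

The w2 image was taken while the arm was still settling, so pixel readings from it don't hold for the later ones. I'll fit on the settled picture, with the line's outward offset left free, and check the overlay.

```bash
cat >> h.py <<'E'
def offset(q,d):
    """polygon (counter-clockwise) pushed outward by d, mitred"""
    e=np.roll(q,-1,0)-q; e/=np.linalg.norm(e,axis=1)[:,None]; n=np.c_[e[:,1],-e[:,0]]; p=np.roll(n,1,0)
    return q+d*(n+p)/(1+(n*p).sum(1))[:,None]
def fit_line2(name,im,guess,W,K,yaws,out=None):
    g=cv2.morphologyEx(im.min(2),cv2.MORPH_TOPHAT,np.ones((9,9))).astype(np.float32); g=np.minimum(g,60)
    best=None
    def S(v):
        q=offset(LINE[name],v[3]/1e3); n=np.roll(q,-1,0); L=np.linalg.norm(n-q,axis=1)
        s=np.concatenate([a+(b-a)*np.linspace(0,1,max(2,int(l/5e-4)),endpoint=False)[:,None] for a,b,l in zip(q,n,L)])
        P=place(s,[v[0]/1e3,v[1]/1e3,v[2]]); return proj(np.c_[P,0*P[:,0]+.008],W,K).astype(np.float32)
    for sg in (4.,1.2):
        gb=cv2.GaussianBlur(g,(0,0),sg)
        def cost(v):
            u=S(v); return -cv2.remap(gb,u[:,0].copy(),u[:,1].copy(),cv2.INTER_LINEAR).mean()
        st=[np.array([guess[0]*1e3,guess[1]*1e3,np.radians(y),1.]) for y in yaws] if best is None else [best.x]
        rs=[minimize(cost,v,method='Nelder-Mead',options=dict(initial_simplex=v+np.array([[0]*4,[5,0,0,0],[0,5,0,0],[0,0,.1,0],[0,0,0,1.5]]),maxfev=300)) for v in st]
        rs.sort(key=lambda r:r.fun); best=rs[0]
    v=best.x
    if out:
        o=im[:,:,::-1].copy(); u=S(v)
        for a in u[::6]: cv2.circle(o,(int(round(a[0])),int(round(a[1]))),0,(0,0,255),-1)
        c=u.mean(0).astype(int); x0=np.clip(c[0]-80,0,480); y0=np.clip(c[1]-80,0,320); cv2.imwrite(f'pics/{out}.png',cv2.resize(o[y0:y0+160,x0:x0+160],None,fx=3,fy=3,interpolation=0))
    return np.array([v[0]/1e3,v[1]/1e3,np.degrees(v[2]),-best.fun,v[3]]),c if out else None
E
python3 - <<'E'
from h import *
im,W,K,s,T=look('w2e'); print(s['tcp_pos'])
c,px=fit_line2('plate_round',im,(.463,.112),W,K,[0],'fr'); print(c,px)
togo(T,(c[0],c[1],.047),50.4)
E
```

```text
[0.41177828 0.03915234 0.15571584]
[ 0.46114354  0.11273952  4.61451965 55.27696609  2.44228324] [309 111]
turn z -0.1 shift [ 88.2  -8.9 108.7] mm
```

View pics/fr.png

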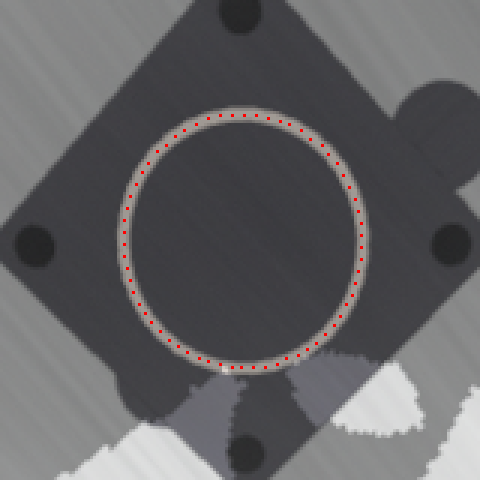

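The overlay matches the ring, with the line running about 2.4 mm outside the nominal outline. Now I'll measure the held pipe in the same settled pose.

```bash
cat >> h.py <<'E'
def held(name,s,T,W,K,hz,guess_yaw=(0,)):
    """held piece centre/yaw, world and tool offset; hz: TCP height above the piece's foot"""
    m,p=best_mask(name); x=fit_piece(name,solid(m,name!='channel'),s['tcp_pos'][:2],W,K,s['tcp_pos'][2]-hz,guess_yaw)
    o=T[:3,:3].T@(np.array([x[0],x[1],T[2,3]])-T[:3,3]); print(name,round(p,2),np.round(x,4),'in tool mm',np.round(o*1e3,1)); return x,o
E
python3 - <<'E'
from h import *
im,W,K,s,T=look('w2f'); print(s['tcp_pos'])
x,o=held('round_pipe',s,T,W,K,.0377)
d=np.array([.4611,.1127])-np.array(x[:2]); print('shift',T[:2,:2].T@d, s['tcp_pos'][2])
E
```

```text
[0.41181587 0.03908863 0.15573713]
round_pipe 0.63 [0.4102 0.0378 3.5854 0.0081] in tool mm [-2.1 -0.4 -0. ]
shift [ 0.09017116 -0.00871334] 0.1557371297692916
```

Call:
carry_out(
  increments=[
    [0.03,-0.003,0,0,0,0,0.6],
    [0.03,-0.003,0,0,0,0,0.6],
    [0.03,-0.0027,0.02,0,0,0,0.6],
    [0,0,0.03,0,0,0,0.6],
    [0,0,0.025,0,0,0,0.6],
    [0,0,0.02,0,0,0,0.6],
    [0,0,0.01,0,0,0,0.6],
    [0,0,0,0,0,0,0.6],
    [0,0,0,0,0,0,0.6],
  ],
)

```text
time_s: 6.6
tcp_pos: [0.463, 0.1147, 0.0516]
tool_rot: [179.9, -0.1, 50.4]
wrist_force: [-1.3, 0.8, -3.4]
width: 0.057
gripper_force: 55.5
```

```bash
python3 - <<'E'
from h import *
im,W,K,s,T=look('w3'); print(s['time_s'],s['tcp_pos'],s['tool_rot'],s['wrist_force'])
x,o=held('round_pipe',s,T,W,K,.0377); d=np.array([.4611,.1127])-np.array(x[:2]); print('shift mm',T[:2,:2].T@d*1e3,'down',(s['tcp_pos'][2]-.0457)*1e3)
E
```

```text
6.6 [0.46304069 0.11469438 0.05155901] [ 1.79931111e+02 -7.28657507e-02  5.03657657e+01] [-1.25238418  0.84210154 -3.44879024]
round_pipe 0.57 [0.4616 0.1135 0.258  0.0103] in tool mm [-1.8 -0.3 -0. ]
shift mm [-0.97234111  0.11783259] down 5.8590110138512435
```

Call:
carry_out(
  increments=[
    [-0.001,0,0.002,0,0,0,0.6],
    [0,0,0.002,0,0,0,0.6],
    [0,0,0.001,0,0,0,0.6],
    [0,0,0.0005,0,0,0,0.6],
    [0,0,0.0005,0,0,0,0.6],
    [0,0,0,0,0,0,0.6],
  ],
)

```text
time_s: 7.45
tcp_pos: [0.4614, 0.1143, 0.0458]
tool_rot: [-180.0, -0.0, 50.4]
wrist_force: [-4.6, -0.0, 6.9]
width: 0.0569
gripper_force: 56.6
```

Call:
carry_out(
  increments=[
    [0,0,0,0,0,0,0.3],
    [0,0,0,0,0,0,0],
    [0,0,0,0,0,0,0],
    [0,0,0,0,0,0,0],
    [0,0,-0.03,0,0,0,0],
    [0,0,-0.05,0,0,0,0],
    [0,0,-0.05,0,0,0,0],
    [-0.036,0.035,-0.03,0,0,0,0],
    [-0.037,0.036,0,0,0,0,0],
    [-0.037,0.036,0,0,0,0,0],
    [-0.037,0.036,0,0,0,0,0],
    [0,0,0,0,0,0,0],
  ],
)

```text
time_s: 8.95
tcp_pos: [0.4782, -0.0935, 0.2048]
tool_rot: [179.9, 0.0, 50.1]
wrist_force: [0.4, 1.2, 1.2]
width: 0.0855
gripper_force: 0.0
```

```bash
python3 - <<'E'
from h import *
bot.snapshot('top');bot.snapshot('top')
im,W,K,s,T=look('w4'); print(s['time_s'],s['tcp_pos'],s['tool_rot'],s['width'])
m,p=best_mask('flat_tube'); x=fit_piece('flat_tube',solid(m),(.478,-.09),W,K); print(p,m.sum(),np.round(x,4))
m,p=best_mask('round_pipe')
if m is not None: print(p,np.round(fit_piece('round_pipe',solid(m),(.461,.113),W,K,.008),4))
E
```

```text
9.05 [ 0.4774757  -0.09056058  0.2045074 ] [-1.79949076e+02 -1.05105892e-02  5.03057286e+01] 0.08578164875952489
0.89 3464 [ 4.793000e-01 -8.780000e-02  1.347515e+02  4.900000e-03]
0.66 [4.5990e-01 1.1430e-01 3.2958e+00 2.5000e-03]
```

View pics/w4.png

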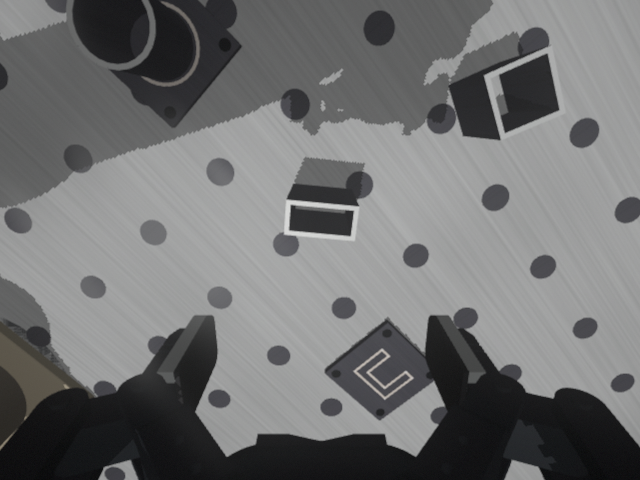

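The flat tube is at (321,220), with the channel plate at (380,370), the square tube at (520,90) and the pipe standing on its plate at the top left. I'll grip the flat tube across its 60 mm side at yaw 44.75.

Call:
carry_out(
  increments=[
    [0,0,0.01,0,0,5.6,0],
    [0.0033,-0.001,0.035,0,0,0,0],
    [0,0,0.04,0,0,0,0],
    [0,0,0.04,0,0,0,0],
    [0,0,0.025,0,0,0,0],
    [0,0,0.015,0,0,0,0],
    [0,0,0.003,0,0,0,0],
    [0,0,0,0,0,0,0],
    [0,0,0,0,0,0,0.6],
    [0,0,0,0,0,0,0.6],
    [0,0,0,0,0,0,0.6],
    [0,0,0,0,0,0,0.6],
  ],
  force=50,
)

```text
time_s: 10.7
tcp_pos: [0.4802, -0.0875, 0.0381]
tool_rot: [179.9, -0.1, 44.8]
wrist_force: [-1.2, 1.3, 5.2]
width: 0.0588
gripper_force: 53.3
```

Call:
carry_out(
  increments=[
    [0,0,-0.03,0,0,0,0.6],
    [0,0,-0.045,0,0,-10.5,0.6],
    [0,0,-0.045,0,0,-10.5,0.6],
    [0,0,0,0,0,-10.5,0.6],
    [0,0,0,0,0,-10.5,0.6],
    [0.045,0.011,0,0,0,-3.2,0.6],
    [0.048,0.012,0,0,0,0,0.6],
    [0.048,0.012,0,0,0,0,0.6],
    [0.048,0.012,0,0,0,0,0.6],
    [0.048,0.012,0,0,0,0,0.6],
    [0.048,0.012,0,0,0,0,0.6],
    [0.045,0.012,0,0,0,0,0.6],
  ],
)

```text
time_s: 12.2
tcp_pos: [0.5645, 0.2433, 0.156]
tool_rot: [-179.9, 0.0, 90.0]
wrist_force: [0.4, -0.3, -4.3]
width: 0.058
gripper_force: 57.2
```

Call:
carry_out(
  increments=[
    [0,0,0,0,0,0,0.6],
    [0,0,0,0,0,0,0.6],
    [0,0,0,0,0,0,0.6],
    [0,0,0,0,0,0,0.6],
  ],
)

```text
time_s: 12.7
tcp_pos: [0.5647, 0.2408, 0.1567]
tool_rot: [-180.0, 0.0, 89.9]
wrist_force: [-0.0, 0.2, -3.6]
width: 0.0586
gripper_force: 57.2
```

```bash
cat >> h.py <<'E'
def plan(piece,plate_,hz,guess,lyaws,pyaws,tag):
    im,W,K,s,T=look(tag); print(round(s['time_s'],2),np.round(s['tcp_pos'],4),np.round(s['tool_rot'],2),round(s['width'],4))
    c,_=fit_line2(plate_,im,guess,W,K,lyaws,tag+'f'); print('plate',np.round(c,4))
    x,o=held(piece,s,T,W,K,hz,pyaws); ctr=np.array(x[:2])
    if piece=='channel': ctr=place(np.array([[.019,0]]),[x[0],x[1],np.radians(x[2])])[0]
    per={'square_tube':90,'flat_tube':180,'channel':360,'round_pipe':1e-9}[piece]; d=(c[2]-x[2]+per/2)%per-per/2
    cur=np.degrees(np.arctan2(T[1,0],T[0,0])); v=R.from_euler('z',d,degrees=True).as_matrix()[:2,:2]@(ctr-T[:2,3])
    yaw=np.radians(cur+d); w=c[:2]-T[:2,3]-v
    print('turn z',round(-d,2),'then shift x',round((np.cos(yaw)*w[0]+np.sin(yaw)*w[1])*1e3,1),'y',round((np.sin(yaw)*w[0]-np.cos(yaw)*w[1])*1e3,1),'down',round((T[2,3]-hz-.008)*1e3,1))
E
python3 - <<'E'
from h import *
plan('flat_tube','plate_flat',.0381,(.563,.348),[-20,0,20],[0],'w5')
E
```

```text
12.7 [0.5647 0.2408 0.1567] [-1.7998e+02  1.0000e-02  8.9900e+01] 0.0586
plate [ 0.5602  0.3527  4.3836 57.6905  2.4787]
flat_tube 0.72 [ 0.5645  0.24   -0.2007  0.002 ] in tool mm [-0.8 -0.3  0. ]
turn z -4.58 then shift x 112.7 y 4.5 down 110.6
```

View pics/w5f.png

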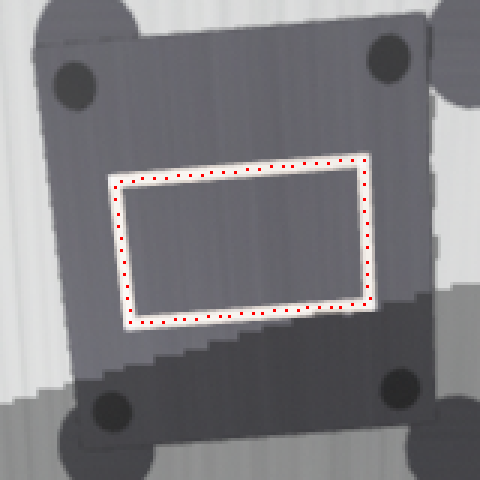

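The overlay sits on the white rectangle, so I'll carry on.

Call:
carry_out(
  increments=[
    [0,0,0,0,0,-4.6,0.6],
    [0.038,0.0015,0,0,0,0,0.6],
    [0.038,0.0015,0,0,0,0,0.6],
    [0.0367,0.0015,0.02,0,0,0,0.6],
    [0,0,0.03,0,0,0,0.6],
    [0,0,0.025,0,0,0,0.6],
    [0,0,0.02,0,0,0,0.6],
    [0,0,0.01,0,0,0,0.6],
    [0,0,0,0,0,0,0.6],
    [0,0,0,0,0,0,0.6],
    [0,0,0,0,0,0,0.6],
  ],
)

```text
time_s: 14.18
tcp_pos: [0.5615, 0.355, 0.0531]
tool_rot: [179.9, -0.1, 94.6]
wrist_force: [0.5, -0.2, -3.4]
width: 0.0584
gripper_force: 57.1
```

```bash
cat >> h.py <<'E'
def near(piece,hz,c,pyaws,tag):
    im,W,K,s,T=look(tag); print(round(s['time_s'],2),np.round(s['tcp_pos'],4),np.round(s['tool_rot'],2))
    x,o=held(piece,s,T,W,K,hz,pyaws); ctr=np.array(x[:2])
    if piece=='channel': ctr=place(np.array([[.019,0]]),[x[0],x[1],np.radians(x[2])])[0]
    print('shift mm',np.round(T[:2,:2].T@(np.array(c[:2])-ctr)*1e3,2),'turn z',round(x[2]-c[2],2),'down',round((T[2,3]-hz-.008)*1e3,1))
E
python3 - <<'E'
from h import *
near('flat_tube',.0381,(.5602,.3527,4.4),[4],'w6')
E
```

```text
14.18 [0.5615 0.355  0.0531] [ 1.7987e+02 -5.0000e-02  9.4580e+01]
flat_tube 0.84 [5.6120e-01 3.5410e-01 4.8192e+00 2.2000e-03] in tool mm [-1.  -0.4 -0. ]
shift mm [-1.28 -1.08] turn z 0.42 down 7.0
```

Call:
carry_out(
  increments=[
    [-0.0013,-0.001,0.002,0,0,0.4,0.6],
    [0,0,0.002,0,0,0,0.6],
    [0,0,0.0015,0,0,0,0.6],
    [0,0,0.001,0,0,0,0.6],
    [0,0,0.0005,0,0,0,0.6],
    [0,0,0,0,0,0,0.6],
  ],
)

```text
time_s: 15.02
tcp_pos: [0.5593, 0.3533, 0.0462]
tool_rot: [-180.0, -0.0, 94.2]
wrist_force: [-4.0, -1.3, 6.6]
width: 0.0585
gripper_force: 58.2
```

```bash
python3 - <<'E'
from h import *
near('flat_tube',.0381,(.5602,.3527,4.4),[4],'w7')
E
```

```text
15.03 [0.5593 0.3533 0.0462] [-1.800e+02 -1.000e-02  9.419e+01]
flat_tube 0.62 [5.5920e-01 3.5220e-01 4.2573e+00 2.5000e-03] in tool mm [-1.  -0.2 -0. ]
shift mm [0.4  1.05] turn z -0.14 down 0.1
```

Call:
carry_out(
  increments=[
    [0.0004,0.001,-0.0003,0,0,0,0.6],
    [0,0,0.0004,0,0,0,0.3],
    [0,0,0,0,0,0,0],
    [0,0,0,0,0,0,0],
    [0,0,-0.03,0,0,0,0],
    [0,0,-0.05,0,0,0,0],
    [0,0,-0.05,0,0,0,0],
    [-0.009,-0.04,-0.03,0,0,0,0],
    [-0.009,-0.04,0,0,0,0,0],
    [-0.009,-0.04,0,0,0,0,0],
    [-0.009,-0.039,0,0,0,0,0],
    [0,0,0,0,0,0,0],
  ],
)

```text
time_s: 16.62
tcp_pos: [0.4021, 0.3053, 0.2044]
tool_rot: [-179.9, 0.0, 94.2]
wrist_force: [0.9, 0.8, -0.3]
width: 0.0853
gripper_force: 0.0
```

Call:
carry_out(
  increments=[
    [0,0,0,0,0,0,0],
    [0,0,0,0,0,0,0],
    [0,0,0,0,0,0,0],
  ],
)

```text
time_s: 17.0
tcp_pos: [0.4056, 0.3065, 0.2046]
tool_rot: [180.0, -0.0, 94.2]
wrist_force: [-0.0, -1.4, 0.2]
width: 0.0856
gripper_force: 0.0
```

```bash
python3 - <<'E'
from h import *
im,W,K,s,T=look('w8'); print(s['time_s'],s['tcp_pos'],s['tool_rot'],s['width'])
m,p=best_mask('channel'); x=fit_piece('channel',solid(m,False),(.404,.306),W,K); print(p,m.sum(),np.round(x,4))
c=place(np.array([[.019,0]]),[x[0],x[1],np.radians(x[2])])[0]; print(c); togo(T,(*c,.0365),x[2]); togo(T,(*c,.0365),x[2]+180)
m,p=best_mask('flat_tube')
if m is not None: print(p,np.round(fit_piece('flat_tube',solid(m),(.561,.353),W,K,.008,[4]),4))
E
```

```text
17.0 [0.40555759 0.30648058 0.20458054] [ 1.79980391e+02 -6.93049209e-03  9.41648424e+01] 0.08559056907877483
0.95 2654 [3.91900e-01 3.01500e-01 3.84377e+01 2.34000e-02]
[0.40680842 0.31328595]
turn z 55.7 shift [  5.2  -4.6 168.1] mm
turn z -124.3 shift [ -5.2   4.6 168.1] mm
0.58 [0.5598 0.3527 5.0656 0.0062]
```

View pics/w8.png

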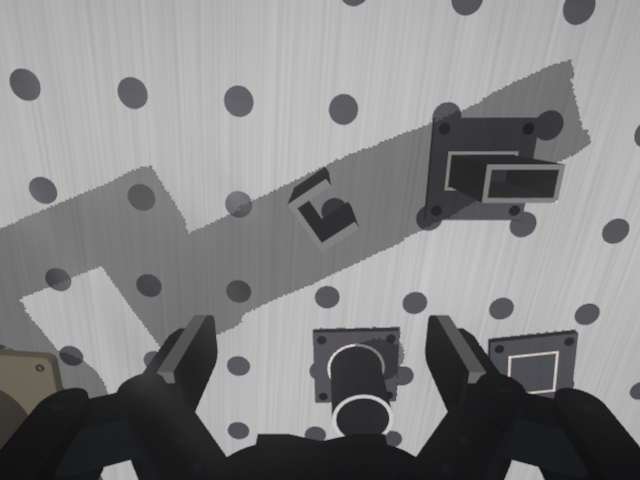

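The channel's rim is near (322,212), opening to the upper right of the image. That is world yaw about 38°, which agrees with the fit. The flat tube stands on its plate within half a millimetre. I'll turn to yaw 218 so joint 6 stays well inside its range.

Call:
carry_out(
  increments=[
    [0,0,0.005,0,0,-10.4,0],
    [0,0,0.005,0,0,-10.4,0],
    [0,0,0.005,0,0,-10.4,0],
    [0,0,0.005,0,0,-10.4,0],
    [0,0,0.005,0,0,-10.4,0],
    [0,0,0.005,0,0,-10.4,0],
    [0,0,0.005,0,0,-10.4,0],
    [0,0,0.005,0,0,-10.4,0],
    [0,0,0.005,0,0,-10.4,0],
    [0,0,0.005,0,0,-10.4,0],
    [0,0,0,0,0,-10.3,0],
    [0,0,0,0,0,-10,0],
  ],
)

```text
time_s: 18.65
tcp_pos: [0.4047, 0.3062, 0.1544]
tool_rot: [180.0, -0.0, -141.2]
wrist_force: [0.3, 1.1, -1.1]
width: 0.0852
gripper_force: 0.0
```

```bash
python3 - <<'E'
from h import *
im,W,K,s,T=look('w9'); print(s['time_s'],s['tcp_pos'],s['tool_rot'],s['qpos'])
m,p=best_mask('channel'); x=fit_piece('channel',solid(m,False),(.392,.302),W,K); print(p,m.sum(),np.round(x,4))
c=place(np.array([[.019,0]]),[x[0],x[1],np.radians(x[2])])[0]; print(c); togo(T,(*c,.0365),x[2]+180)
o=im[:,:,::-1].copy()
for poly in PIECE['channel']:
    for z in (0,.08): cv2.polylines(o,[np.round(proj(np.c_[place(poly,[x[0],x[1],np.radians(x[2])]),np.full(len(poly),z)],W,K)).astype(np.int32)],True,(0,0,255) if z else (255,0,0))
cv2.imwrite('pics/w9o.png',o)
E
```

```text
18.65 [0.40465746 0.30617126 0.15441029] [ 1.79997242e+02 -2.09935146e-02 -1.41187634e+02] [ 2.98095328e+01  5.82814086e+00 -1.98870637e+01  6.43059619e+01
 -5.61297435e-04 -9.00283295e+00]
0.8 3048 [ 0.392   0.3021 37.0851  0.0597]
[0.40720397 0.31358431]
turn z 1.7 shift [ -6.5   4.4 117.9] mm
```

View pics/w9o.png

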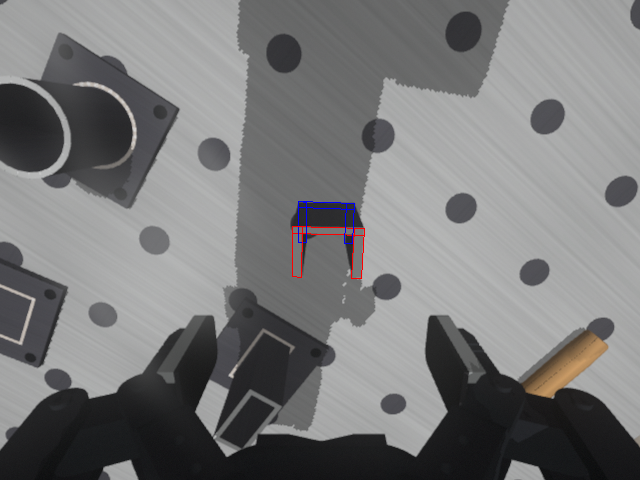

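The overlay agrees with the channel, so I'll descend and grip across the flanges.

Call:
carry_out(
  increments=[
    [-0.006,0.0045,0.02,0,0,1,0],
    [0,0,0.035,0,0,0,0],
    [0,0,0.03,0,0,0,0],
    [0,0,0.02,0,0,0,0],
    [0,0,0.01,0,0,0,0],
    [0,0,0.003,0,0,0,0],
    [0,0,0,0,0,0,0],
    [0,0,0,0,0,0,0.7],
    [0,0,0,0,0,0,0.7],
    [0,0,0,0,0,0,0.7],
    [0,0,0,0,0,0,0.7],
    [0,0,0,0,0,0,0.7],
  ],
  force=50,
)

```text
time_s: 20.25
tcp_pos: [0.4075, 0.314, 0.0376]
tool_rot: [-180.0, 0.1, -142.5]
wrist_force: [-0.5, -0.7, 6.4]
width: 0.0487
gripper_force: 53.4
```

Call:
carry_out(
  increments=[
    [0,0,-0.03,0,0,0,0.7],
    [0,0,-0.05,0,0,9.4,0.7],
    [0,0,-0.05,0,0,9.4,0.7],
    [0,0,0,0,0,9.4,0.7],
    [0,0,0,0,0,9.3,0.7],
    [-0.008,-0.05,0,0,0,0,0.7],
    [-0.008,-0.051,0,0,0,0,0.7],
    [-0.008,-0.051,0,0,0,0,0.7],
    [-0.008,-0.051,0,0,0,0,0.7],
    [-0.008,-0.051,0,0,0,0,0.7],
    [-0.008,-0.051,0,0,0,0,0.7],
    [-0.008,-0.051,0,0,0,0,0.7],
  ],
)

```text
time_s: 21.75
tcp_pos: [0.4604, -0.0437, 0.1647]
tool_rot: [179.9, -0.2, 180.0]
wrist_force: [1.4, 0.0, -6.1]
width: 0.0483
gripper_force: 55.4
```

Call:
carry_out(
  increments=[
    [-0.008,-0.051,0,0,0,0,0.7],
    [-0.008,-0.051,0,0,0,0,0.7],
    [-0.008,-0.051,0,0,0,0,0.7],
    [-0.008,-0.051,0,0,0,0,0.7],
    [-0.007,-0.051,0,0,0,0,0.7],
    [0,0,0,0,0,0,0.7],
    [0,0,0,0,0,0,0.7],
    [0,0,0,0,0,0,0.7],
    [0,0,0,0,0,0,0.7],
  ],
)

```text
time_s: 22.88
tcp_pos: [0.501, -0.2963, 0.1663]
tool_rot: [180.0, -0.0, -179.9]
wrist_force: [-0.5, -0.2, -5.7]
width: 0.0484
gripper_force: 55.8
```

```bash
python3 - <<'E'
from h import *
plan('channel','plate_channel',.0376,(.402,-.298),[-20,0,20],[0],'w10')
E
```

```text
22.88 [ 0.501  -0.2963  0.1663] [ 1.7996e+02 -4.0000e-02 -1.7994e+02] 0.0484
plate [ 0.4034 -0.2963  4.3472 56.764   2.4826]
channel 0.87 [ 0.4824 -0.2969  0.5743  0.0134] in tool mm [18.6 -0.6  0. ]
turn z -3.77 then shift x 97.8 y 6.9 down 120.7
```

View pics/w10f.png

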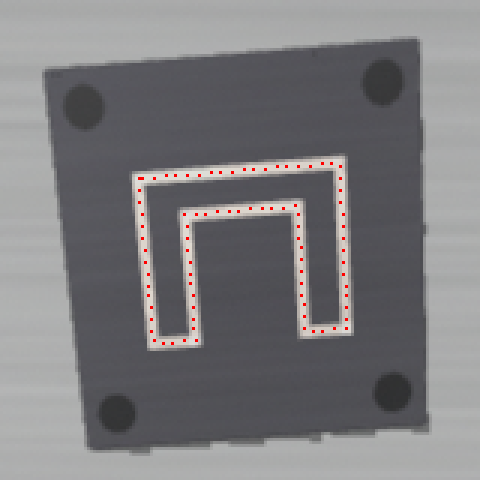

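View pics/w10.png

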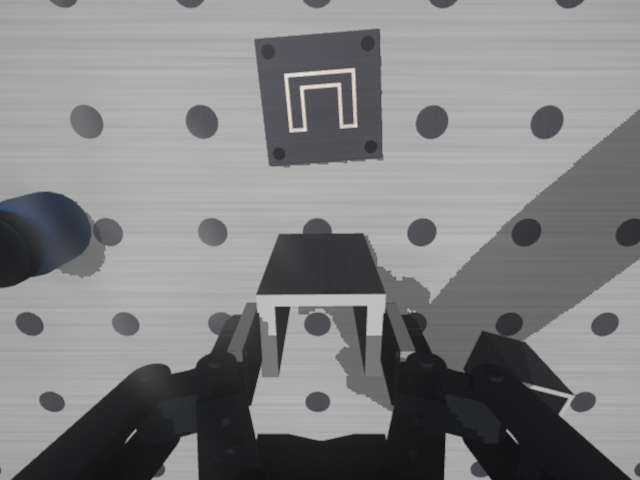

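The channel is held with its open side downward in the image, matching the U at (321,100). The overlay is good. Next I'll turn, shift and lower.

Call:
carry_out(
  increments=[
    [0,0,0,0,0,-4,0.7],
    [0.033,0.0023,0,0,0,0,0.7],
    [0.033,0.0023,0,0,0,0,0.7],
    [0.0318,0.0023,0.02,0,0,0,0.7],
    [0,0,0.03,0,0,0,0.7],
    [0,0,0.03,0,0,0,0.7],
    [0,0,0.025,0,0,0,0.7],
    [0,0,0.01,0,0,0,0.7],
    [0,0,0,0,0,0,0.7],
    [0,0,0,0,0,0,0.7],
    [0,0,0,0,0,0,0.7],
  ],
)

```text
time_s: 24.35
tcp_pos: [0.4042, -0.2984, 0.0529]
tool_rot: [-179.9, 0.1, -176.0]
wrist_force: [0.7, 0.2, -5.7]
width: 0.0486
gripper_force: 55.8
```

```bash
python3 - <<'E'
from h import *
near('channel',.0376,(.4034,-.2963,4.35),[4],'w11')
E
```

```text
24.35 [ 0.4042 -0.2984  0.0529] [-1.7989e+02  1.0000e-01 -1.7601e+02]
channel 0.96 [ 0.3856 -0.3003  4.4969  0.021 ] in tool mm [18.7 -0.6 -0. ]
shift mm [0.94 2.56] turn z 0.15 down 7.3
```

Call:
carry_out(
  increments=[
    [0.0009,0.0024,0.002,0,0,0,0.7],
    [0,0,0.002,0,0,0,0.7],
    [0,0,0.0015,0,0,0,0.7],
    [0,0,0.001,0,0,0,0.7],
    [0,0,0.0005,0,0,0,0.7],
    [0,0,0,0,0,0,0.7],
    [0,0,0,0,0,0,0.7],
  ],
)

```text
time_s: 25.32
tcp_pos: [0.4023, -0.2951, 0.0456]
tool_rot: [180.0, 0.0, -176.0]
wrist_force: [-2.2, 2.8, 4.9]
width: 0.0484
gripper_force: 57.1
```

```bash
python3 - <<'E'
from h import *
near('channel',.0376,(.4034,-.2963,4.35),[4],'w12')
E
```

```text
25.32 [ 0.4023 -0.2951  0.0456] [ 1.7999e+02  1.0000e-02 -1.7601e+02]
channel 0.61 [ 0.3836 -0.2969  4.5177  0.0173] in tool mm [18.7 -0.6 -0. ]
shift mm [-0.76 -0.9 ] turn z 0.17 down 0.0
```

Call:
carry_out(
  increments=[
    [-0.0006,-0.0008,-0.0003,0,0,0,0.7],
    [0,0,0.0004,0,0,0,0.4],
    [0,0,0,0,0,0,0],
    [0,0,0,0,0,0,0],
    [0,0,-0.03,0,0,0,0],
    [0,0,-0.05,0,0,0,0],
    [0,0,-0.05,0,0,0,0],
    [-0.053,0.033,-0.03,0,0,0,0],
    [-0.054,0.033,0,0,0,0,0],
    [-0.054,0.033,0,0,0,0,0],
    [-0.054,0.034,0,0,0,0,0],
    [-0.053,0.034,0,0,0,0,0],
  ],
)

```text
time_s: 26.92
tcp_pos: [0.653, -0.1152, 0.2017]
tool_rot: [-179.9, 0.1, -176.0]
wrist_force: [0.0, -1.8, -0.2]
width: 0.0852
gripper_force: 0.0
```

Call:
carry_out(
  increments=[
    [0,0,0,0,0,0,0],
    [0,0,0,0,0,0,0],
    [0,0,0,0,0,0,0],
    [0,0,0,0,0,0,0],
  ],
)

```text
time_s: 27.42
tcp_pos: [0.6501, -0.1173, 0.2019]
tool_rot: [-180.0, 0.0, -176.1]
wrist_force: [-0.2, 0.2, -0.3]
width: 0.0854
gripper_force: 0.0
```

```bash
python3 - <<'E'
from h import *
im,W,K,s,T=look('w13'); print(s['time_s'],s['tcp_pos'],s['tool_rot'],s['width'],s['qpos'])
m,p=best_mask('square_tube'); x=fit_piece('square_tube',solid(m),(.658,-.11),W,K); print(p,m.sum(),np.round(x,4))
for k in range(4): togo(T,(x[0],x[1],.0365),x[2]+90*k)
m,p=best_mask('channel')
if m is not None: print(p,np.round(fit_piece('channel',solid(m,False),(.384,-.297),W,K,.008,[4]),4),'want',place(np.array([[-.019,0]]),[.4034,-.2963,np.radians(4.35)]))
E
```

```text
27.425 [ 0.65013779 -0.11727142  0.20190283] [-1.79991451e+02  8.03351603e-03 -1.76109898e+02] 0.08542577384521748 [-1.58253842e+01  1.94962195e+01  3.21411879e+00  7.37074525e+01
 -5.33820281e-03 -1.97154859e+01]
0.89 3612 [ 6.59100e-01 -1.10600e-01  7.40417e+01  3.60000e-03]
turn z 109.8 shift [  8.9   6.8 165.4] mm
turn z 19.8 shift [ -6.8   8.9 165.4] mm
turn z -70.2 shift [ -8.9  -6.8 165.4] mm
turn z -160.2 shift [  6.8  -8.9 165.4] mm
```

View pics/w13.png

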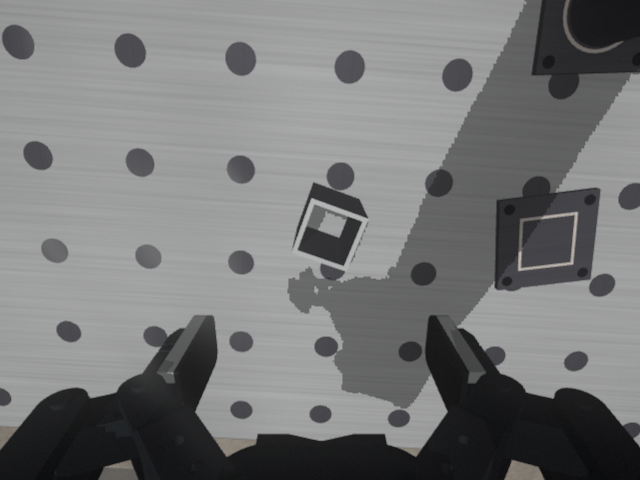

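The square tube is at (330,235) and its plate at (547,240). I'll turn 19.8° and grip.

Call:
carry_out(
  increments=[
    [0,0,0.01,0,0,9.9,0],
    [0,0,0.02,0,0,9.9,0],
    [-0.0068,0.0089,0.03,0,0,0,0],
    [0,0,0.035,0,0,0,0],
    [0,0,0.035,0,0,0,0],
    [0,0,0.025,0,0,0,0],
    [0,0,0.0085,0,0,0,0],
    [0,0,0,0,0,0,0],
    [0,0,0,0,0,0,0.7],
    [0,0,0,0,0,0,0.7],
    [0,0,0,0,0,0,0.7],
    [0,0,0,0,0,0,0.7],
  ],
  force=50,
)

```text
time_s: 29.08
tcp_pos: [0.6613, -0.1102, 0.0399]
tool_rot: [-180.0, 0.2, 164.2]
wrist_force: [-0.7, -0.5, 6.1]
width: 0.0484
gripper_force: 52.7
```

Call:
carry_out(
  increments=[
    [0,0,-0.03,0,0,0,0.7],
    [0,0,-0.045,0,0,-8,0.7],
    [0,0,-0.045,0,0,-8,0.7],
    [-0.02,0.045,0,0,0,0,0.7],
    [-0.021,0.045,0,0,0,0,0.7],
    [-0.021,0.046,0,0,0,0,0.7],
    [-0.021,0.046,0,0,0,0,0.7],
    [-0.021,0.045,0,0,0,0,0.7],
    [0,0,0,0,0,0,0.7],
    [0,0,0,0,0,0,0.7],
    [0,0,0,0,0,0,0.7],
    [0,0,0,0,0,0,0.7],
  ],
)

```text
time_s: 30.58
tcp_pos: [0.7628, 0.1165, 0.1581]
tool_rot: [-180.0, -0.0, -179.9]
wrist_force: [-0.2, -0.2, -3.8]
width: 0.0483
gripper_force: 53.7
```

```bash
python3 - <<'E'
from h import *
plan('square_tube','plate_square',.0399,(.675,.117),[-20,0,20],[0],'w14')
E
```

```text
30.57 [0.7628 0.1165 0.1581] [-1.800e+02 -3.000e-02 -1.799e+02] 0.0483
plate [ 0.6721  0.1202 11.3812 56.1327  2.4833]
square_tube 0.79 [0.7609 0.116  0.1294 0.0047] in tool mm [ 1.9 -0.5  0. ]
turn z -11.25 then shift x 86.3 y 22.0 down 110.2
```

View pics/w14f.png

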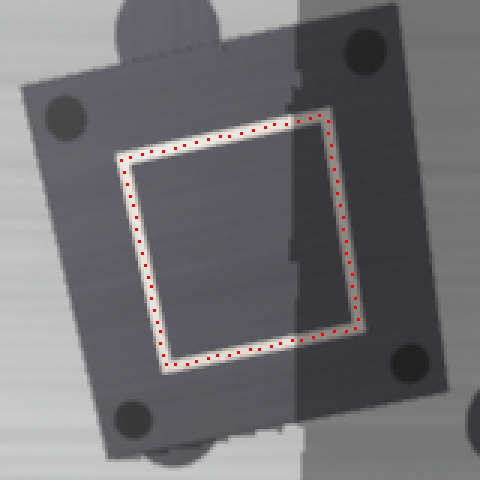

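The overlay fits the square outline, so I'll turn and place.

Call:
carry_out(
  increments=[
    [0,0,0,0,0,-5.6,0.7],
    [0,0,0,0,0,-5.6,0.7],
    [0.029,0.0073,0,0,0,0,0.7],
    [0.029,0.0073,0,0,0,0,0.7],
    [0.0283,0.0074,0.02,0,0,0,0.7],
    [0,0,0.03,0,0,0,0.7],
    [0,0,0.025,0,0,0,0.7],
    [0,0,0.02,0,0,0,0.7],
    [0,0,0.009,0,0,0,0.7],
    [0,0,0,0,0,0,0.7],
    [0,0,0,0,0,0,0.7],
    [0,0,0,0,0,0,0.7],
  ],
)

```text
time_s: 32.17
tcp_pos: [0.6753, 0.1224, 0.0554]
tool_rot: [-180.0, 0.1, -168.6]
wrist_force: [-0.3, -0.4, -3.4]
width: 0.0486
gripper_force: 53.7
```

```bash
python3 - <<'E'
from h import *
near('square_tube',.0399,(.6721,.1202,11.4),[11],'w15')
E
```

```text
32.17 [0.6753 0.1224 0.0554] [-1.7999e+02  1.3000e-01 -1.6862e+02]
square_tube 0.9 [6.73300e-01 1.21600e-01 1.13791e+01 1.90000e-03] in tool mm [ 2.2 -0.5 -0. ]
shift mm [ 1.42 -1.09] turn z -0.02 down 7.5
```

Call:
carry_out(
  increments=[
    [0.0008,-0.0004,0.002,0,0,0,0.7],
    [0,0,0.002,0,0,0,0.7],
    [0,0,0.0015,0,0,0,0.7],
    [0,0,0.001,0,0,0,0.7],
    [0,0,0.0005,0,0,0,0.7],
    [0,0,0,0,0,0,0.7],
    [0,0,0,0,0,0,0.7],
  ],
)

```text
time_s: 33.15
tcp_pos: [0.6737, 0.1218, 0.048]
tool_rot: [-180.0, 0.0, -168.6]
wrist_force: [-3.3, -0.6, 6.3]
width: 0.0487
gripper_force: 54.7
```

```bash
python3 - <<'E'
from h import *
near('square_tube',.0399,(.6721,.1202,11.4),[11],'w16')
E
```

```text
33.15 [0.6737 0.1218 0.048 ] [-1.7999e+02  4.0000e-02 -1.6861e+02]
square_tube 0.55 [6.71700e-01 1.20900e-01 1.11828e+01 1.80000e-03] in tool mm [ 2.2 -0.5 -0. ]
shift mm [-0.3  -0.75] turn z -0.22 down 0.1
```

Call:
carry_out(
  increments=[
    [-0.0002,-0.0006,-0.0003,0,0,0,0.7],
    [0,0,0.0004,0,0,0,0.4],
    [0,0,0,0,0,0,0],
    [0,0,0,0,0,0,0],
    [0,0,-0.03,0,0,0,0],
    [0,0,-0.05,0,0,0,0],
    [0,0,-0.06,0,0,0,0],
    [0,0,-0.06,0,0,0,0],
    [0,0,0,0,0,0,0],
    [0,0,0,0,0,0,0],
    [0,0,0,0,0,0,0],
    [0,0,0,0,0,0,0],
  ],
)

```text
time_s: 34.75
tcp_pos: [0.6727, 0.1211, 0.2447]
tool_rot: [180.0, -0.2, -168.6]
wrist_force: [-0.5, -1.0, -0.2]
width: 0.0856
gripper_force: 0.0
```

```bash
cat > v.py <<'E'
from h import *
import sys
im,W,K,s,T=look(sys.argv[1]); print(s['time_s'],s['tcp_pos'],s['tool_rot'],s['width'])
for n,g,y in [('square_tube',(.6721,.1202),[11]),('round_pipe',(.461,.1127),[0]),('channel',(.3845,-.2977),[4]),('flat_tube',(.5602,.3527),[4])]:
    m,p=best_mask(n)
    if m is not None and p>.4: print(n,round(p,2),m.sum(),np.round(fit_piece(n,solid(m,n!='channel'),g,W,K,.008,y),4))
for n,g,y in [('plate_square',(.6721,.1202),[11]),('plate_round',(.461,.1127),[0]),('plate_channel',(.4034,-.2963),[4])]:
    print(n,np.round(fit_line2(n,im,g,W,K,y)[0],4))
E
python3 v.py w17
```

```text
34.75 [0.67274139 0.12111138 0.24467979] [ 179.9755288    -0.21693296 -168.61556368] 0.08564055776334738
square_tube 0.82 2726 [6.72400e-01 1.20200e-01 1.18835e+01 2.70000e-03]
round_pipe 0.67 550 [ 0.4602  0.1136 -0.036   0.0034]
flat_tube 0.8 6192 [5.6040e-01 3.5330e-01 4.1525e+00 2.9000e-03]
plate_square [ 0.6735  0.1208 11.3527 38.9769  3.6528]
plate_round [  0.4903   0.127   76.2443  52.7432 -29.9404]
plate_channel [ 0.4034 -0.2963  4.      0.      1.    ]
```

View pics/w17.png

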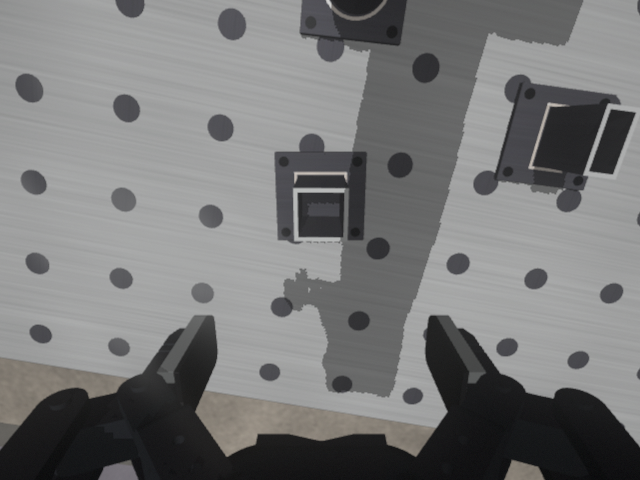

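Call:
carry_out(
  increments=[
    [0.05,0.0084,0,0,0,0,0],
    [0.05,0.0084,0,0,0,0,0],
    [0.05,0.0084,0,0,0,0,0],
    [0.05,0.0084,0,0,0,0,0],
    [0,0,0,0,0,0,0],
    [0,0,0,0,0,0,0],
    [0,0,0,0,0,0,0],
    [0,0,0,0,0,0,0],
  ],
)

```text
time_s: 36.0
tcp_pos: [0.4723, 0.1147, 0.247]
tool_rot: [180.0, 0.0, -168.6]
wrist_force: [-0.7, 0.4, 0.1]
width: 0.0853
gripper_force: 0.0
```

```bash
python3 v.py w18
```

```text
36.0 [0.47231683 0.11472152 0.24701367] [ 1.79998390e+02  1.42930226e-02 -1.68624893e+02] 0.08525188675852435
square_tube 0.65 3606 [6.72700e-01 1.20200e-01 1.14297e+01 2.60000e-03]
round_pipe 0.57 2539 [0.4609 0.1134 5.7274 0.007 ]
flat_tube 0.7 3314 [  0.5318   0.3145 132.83     0.2815]
plate_square [ 0.6793  0.1162 11.1725 32.2229  7.9764]
plate_round [ 0.4772  0.1176 31.7665 57.1048  4.9234]
plate_channel [ 0.4034 -0.2963  4.      0.      1.    ]
```

Call:
carry_out(
  increments=[
    [0.018,-0.048,0,0,0,0,0],
    [0.018,-0.048,0,0,0,0,0],
    [0.018,-0.048,0,0,0,0,0],
    [0.018,-0.048,0,0,0,0,0],
    [0.018,-0.048,0,0,0,0,0],
    [0.018,-0.048,0,0,0,0,0],
    [0.018,-0.048,0,0,0,0,0],
    [0.018,-0.048,0,0,0,0,0],
    [0,0,0,0,0,0,0],
    [0,0,0,0,0,0,0],
    [0,0,0,0,0,0,0],
    [0,0,0,0,0,0,0],
  ],
)

```text
time_s: 37.75
tcp_pos: [0.406, -0.2891, 0.247]
tool_rot: [180.0, 0.0, -168.5]
wrist_force: [0.5, 0.4, -0.5]
width: 0.0852
gripper_force: 0.0
```

```bash
python3 v.py w19
```

```text
37.75 [ 0.40601902 -0.28911173  0.24704536] [ 1.79996566e+02  2.13928591e-03 -1.68514178e+02] 0.08517827116437804
round_pipe 0.81 1440 [0.4617 0.1152 2.9874 0.0062]
channel 0.6 1719 [ 0.3848 -0.2971  3.8963  0.0191]
plate_square [  0.723    0.1064 -77.0773   3.2098 -24.9813]
plate_round [ 0.4616  0.1124 29.6285 23.3478  1.7424]
plate_channel [ 0.4136 -0.295   5.4822 35.6317  1.997 ]
```

View pics/w19.png

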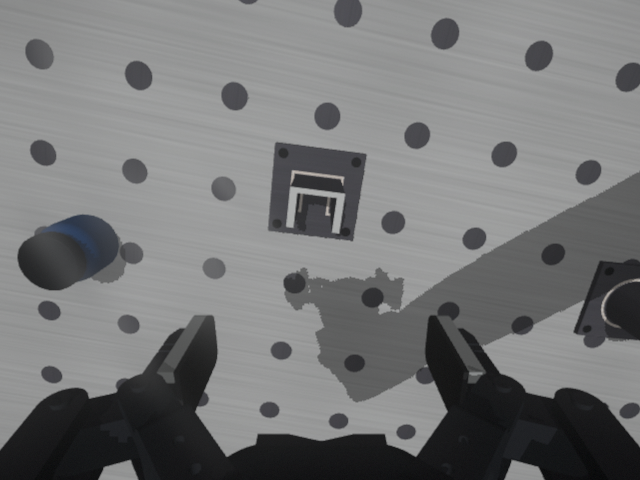

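The channel stands on its U within 1 mm of the plate target, open side matching. The other three pieces measure within about 1 mm of their outlines too. Handing in.

```bash
python3 -c "
from cell import bot
print(bot.job_done())"
```

```text
the job is handed in; nothing more can be done
None
```

I stood all four pieces on their foot plates, each within about 1 mm and 0.5° of its outline when measured after release, left the tin and hammer alone, and handed the job in at about 38 s; no verdict came back.

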